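Free the stuck glass stopper of the clamped reagent bottle

TASK

The ground-glass stopper of the brown bottle clamped in the retort stand is stuck: work it loose by twisting it back and forth while you pull it up lightly, without dragging, tipping or lifting the stand (a straight pull would lift the stand before the stopper lets go). Then lower the stopper into the empty round steel dish before you let go of it, and leave it there. Leave the beaker, the small bottle and the scalpel where they are.

Things in the scene. Friction and masses are not known exactly. Their poses are not given: they have to be found in the camera images.
- stand: Loose retort stand with its clamped bottle, one rigid piece, 1.75 to 2.1 kg. Grey base plate 10 mm thick, x -115 to 145, y -75 to 75 mm; steel rod 12 mm thick, 460 mm high at x = 120 mm; clamp arm along +x, 134 mm up; brown round bottle, 70 mm wide, on the plate at x = y = 0. Origin: on the bottle's upright axis at bench level. A straight pull of about 15 N at the stopper starts to lift it.
- bottle_mouth (a point): Centre of the rim of the clamped brown 250 ml bottle (neck 31 mm wide, rim 36 mm), on its axis, 150 mm above the bench.
- stopper: Brown glass stopper in that bottle, 50 g, 65 mm long. Origin at the centre of its shank's lower end, z up to the head. Shank 15 to 19 mm wide, 28 mm long, sunk in the neck; collar 25 mm wide, z 28 to 32 mm, resting on the rim; then a flat head up to z = 65 mm, 28 mm wide along x, 11 mm thick along y. At the start its x axis lies within 0.5 rad of the stand's.
- stopper_head (a point): Point on the stopper's axis to grip the head by, 54 mm above the shank's end, 11 mm below the head's top. The shank is jammed by friction of 24 to 34 N for the first 7 mm of lift, then free; 28 mm clears the neck. Turning slips at 0.2 to 0.35 N m, without limit; while it turns, a few N raise it, if it rises much slower than its skin turns (10 mm radius).
- dish: Empty round stainless-steel dish, 110 mm wide, 22 mm high, 3 mm wall, loose on the bench, 160 g. Origin at the centre of its underside.
- dish_in (a point): Centre of the dish's inner floor, 4 mm above the bench.
- beaker: Bystander: loose empty glass beaker, 74 mm wide, 90 mm high. Origin at the centre of its underside.
- small_bottle: Bystander: loose brown bottle with a black screw cap, 55 mm wide, 118 mm high, beyond the beaker. Origin at the centre of its underside.
- scalpel: Bystander: steel scalpel lying on the bench beyond the dish, 145 mm long along its x. Origin at its underside, mid-length.
Things that resemble listed ones, but are neither listed nor needed, are in the scene too. What is shaped like the stopper but purple is not meant. There is more than one size of the dish; the one meant has the size given above.

How it is judged:
On the way, in this order (a step that is already met when the one before it is completed fails the run):
1. the stopper is out of the bottle's neck, held in the gripper, and the stand still stands flat (z of stopper in the frame of bottle_mouth above 0.003 m and contact force between the fingers and stopper above 1 N and angle between stand's own z axis and vertical below 0.05 rad), for 0.1 s.
2. the stopper is lowered into the dish while still held: its lower end within 20 mm of the dish's floor (horizontal distance between stopper and dish_in below 0.05 m and z of stopper in the frame of dish_in below 0.02 m and contact force between the fingers and stopper above 1 N), for 0.1 s.
At the end, for the whole second after the job is handed in: The stopper rests in the dish (standing, lying or leaning on its wall; lower end within 55 mm of the dish's centre and less than 35 mm above the bench), still and released; the dish lies flat; the stand stands flat on the bench within 30 mm of where it was (horizontal distance between stopper and dish_in below 0.055 m and height (world z) of stopper between 0.002 and 0.035 m and contact force between stopper and dish above 0.1 N and linear speed of stopper below 0.02 m/s and angle between dish's own z axis and vertical below 0.05 rad and height (world z) of each of dish, stand below 0.004 m and angle between stand's own z axis and vertical below 0.03 rad and distance of stand from where it was at the start of the episode below 0.03 m); the robot touches nothing.
It fails at once if the stand is lifted or tipped: bottle more than 12 mm up, or leaning more than 0.08 rad (height (world z) of stand above 0.012 m or angle between stand's own z axis and vertical above 0.08 rad).
It fails at once if the stand is dragged more than 40 mm (distance of stand from where it was at the start of the episode above 0.04 m).
It fails at once if the beaker, the small bottle or the scalpel is moved more than 40 mm (distance of any of beaker, small_bottle, scalpel from where it was at the start of the episode above 0.04 m).
It also fails if it takes over 61 s, if anything falls off the work surface, if the arm or the gripper's body presses on something with over 40 N, if the wrist force passes 120 N, or if a joint passes its speed limit or range.

ROBOT

A 6-joint arm with a two-finger parallel gripper is mounted at the origin on the work surface. World frame = base frame: x ahead of the robot, y to its left, z up, the work surface at z = 0. Lengths are in m, angles in rad, forces in N, time in s.
With the tool pointing down it reaches from about 0.4 to 0.825 m from the base axis. Payload 7 kg.
Tool frame: the origin (TCP) lies midway between the tips of the shut fingers; the grasp point (between the pads) lies hold_point_z behind it (hold_point_z is the distance from the TCP to the grasp point, in m); z points along the fingers, y is the line along which they close (so a half turn about z gives the same grasp; the last joint's range is limited). The gripper opens to 88 mm and grips with 3 to 60 N. Pads are 19 mm wide; open, the fingers measure 130 mm over their backs; the gripper's body (78 mm by 193 mm) begins 47 mm behind the grasp point.
Start: joints at [-0.937, 0.359, 0.012, 0, -1.224, -0.288], TCP at [0.229, -0.635, 0.227] pointing down, gripper open.
Joint ranges: [-3.07, 3.07], [-1.43, 2.12], [-1.02, 1.25], [-3.03, 1.67], [-3.05, -0], [-3.03, 3.03]. Speed limits (rad/s): [2.39, 2.39, 3.01, 3.14, 3.14, 3.14].

INTERFACE

Orientations are given as [roll, pitch, yaw] about the fixed x, y, z axes, in that order (R = Rz(yaw) Ry(pitch) Rx(roll)).
In Python, from station import * gives the robot as it stands.
- The arm moves only by the tool apply_moves, never from a script. Its argument "steps" is a list of rows, each an object with "translation": the shift along the world's x, y, z scaled (see below), a list of three; "rotation": the turn, a rotation vector about the world's x, y, z scaled (see below), a list of three. A call has exactly 10 rows; each row is the pose to reach, as a shift and turn from the pose commanded when the call began; what a row does not reach only later rows make up. The controller multiplies each number of a shift by 250 mm and each number of a turn by 30 degrees. A row lasts 1/12 s, in which the tool goes at most 41.7 mm and 7.16 degrees, less where a joint would pass 70% of its speed; a pose out of reach is approached as far as the arm can. A call with a number of a shift or a turn outside -1 to 1 is refused whole. A call with a gripper value outside its range is refused whole. "jaw" is the closure, from -1 (fully open) to 1 (shut), so that 0 is half open, set as the call begins (left out, the last holds). The fingers move at their own pace and stop on an object; "newtons" is the grip in N (left out, the last holds). Time passes only in rows, so rows that repeat a pose let the fingers close, or fill a call up. It gives the time, the measured TCP pose, the force, the opening and the grip force at its end, in the units of the state.
- get_state(): the state, without advancing time (a new reading comes with each control period).
- grab_frame(name): name is "scene" or "side" or "wrist"; returns the picture (384x512x3 uint8, blue, green, red); there is no depth.
- camera_model(name): a dict with "fx", "fy", "cx", "cy" (pixels), "xyz" and "rotation" of the camera in the world. Camera axes: x right, y down, z forward; pixel columns grow to the right and rows downward; lengths in m; the calibration is good to about 2 mm. A picture is of the moment at which its call begins: read the wrist's pose just before it. camera_model takes no time and is no camera call; for the wrist camera it gives the pose at the moment of the call.
- job_done(): hands the job in; it is judged then, once.
The state is a dict: "t": time; "q": joint angles; "qd": joint speeds; "joint_efforts": joint torques, N m; "eef_pos": TCP position; "ee_rot": TCP orientation; "force": force on the tool from outside, world axes, zero at the start; "moment": the same for the moment, N m; "width": finger opening in m; "gripper_force": force on a finger pad.
Only numpy, scipy, OpenCV 4.12 (cv2) and the standard library are available. Lean on these libraries where they do the work, as an engineer would, in place of code of your own. Each camera call takes 0.05 s, during which the arm holds its last target. There are 200 camera calls.

## Working session

There is one attempt and no reset: what is moved stays moved. The work goes in short steps, Python scripts to look and compute and a tool call to move; the robot and the scene stay as the last step left them, time stands still between calls to the robot, and variables do not carry over. Pictures are saved under pics/ and viewed, at most 14 in all, crops included, and the job is handed in when it is done.

Besides the shell and the picture viewer there is one more tool, called after "Request:" by a JSON object that holds its "name" and its "arguments". apply_moves: Moves the arm, as the interface text tells. Shifts and turns lie within -1 to 1; 1 stands for 250 mm of shift or 30 degrees of turn. Its arguments: {"type":"object","properties":{"steps":{"type":"array"},"jaw":{"type":"number"},"newtons":{"type":"number"}},"required":["steps"]}

```bash
mkdir -p pics; python3 - <<'E'
from station import *
import cv2,json
s=get_state();print({k:(v if not hasattr(v,'tolist') else v.tolist()) for k,v in s.items()})
for n in("scene","side"):
    m=camera_model(n);print(n,m);cv2.imwrite(f"pics/{n}0.png",cv2.resize(grab_frame(n),(800,600),interpolation=cv2.INTER_CUBIC))
E
ls
```

```text
{'t': 0.0, 'q': [-0.936903775649485, 0.35940084428542246, 0.011037613573019509, -0.0003300457338634926, -1.2240878483739805, -0.288080797478307], 'qd': [0.0004690673766781641, 6.344768931543598e-05, -0.00043276407348508356, 0.00010227916441547298, -0.0011777449797517792, 0.0001731293910572843], 'joint_efforts': [-0.0015730495579191484, -58.27061891555786, 29.30567443370819, 6.996999084949493, 0.006690736336167902, -0.00018606133380671963], 'eef_pos': [0.22858487058780264, -0.6345923590065163, 0.22560803243057803], 'ee_rot': [3.1399179377296327, -0.00017270390710955041, -2.7958931629890427], 'force': [-0.7950011976210763, -0.5030382289326208, 1.015160662624222], 'moment': [0.02977518588621095, 0.006377754453449721, -0.009356804911120876], 'gripper_force': 0.0, 'width': 0.08785916628852353}
scene {'fx': 488.5095316172253, 'fy': 488.5095316172253, 'cx': 254.77608566551513, 'cy': 196.5695310524204, 'xyz': array([ 0.9196855 , -0.69653247,  0.70000858]), 'rotation': array([-2.17947439, -0.00909406,  0.53149353])}
side {'fx': 353.13163168469, 'fy': 353.13163168469, 'cx': 256.8076576577355, 'cy': 192.44832794973277, 'xyz': array([ 0.03720248, -0.43975381,  0.58623535]), 'rotation': array([-2.17151484, -0.0199454 , -0.80752308])}
pics
```

View pics/scene0.png

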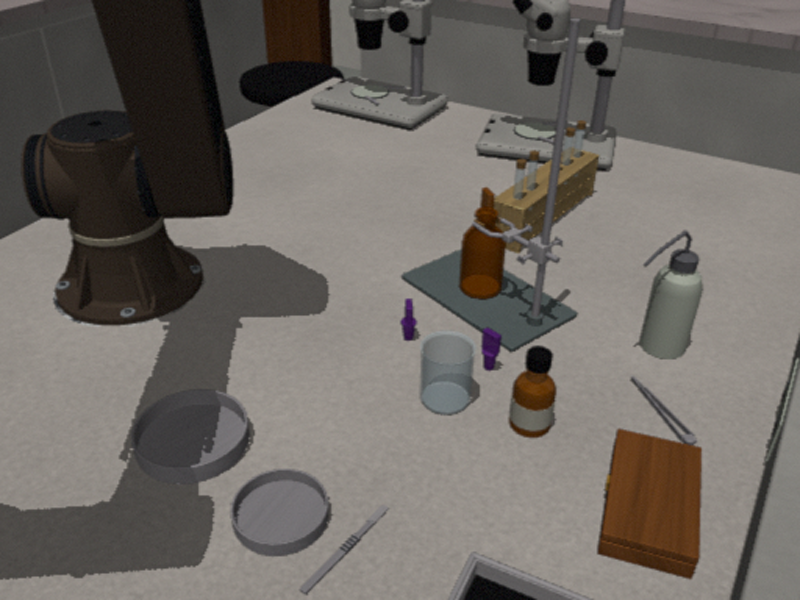

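View pics/side0.png

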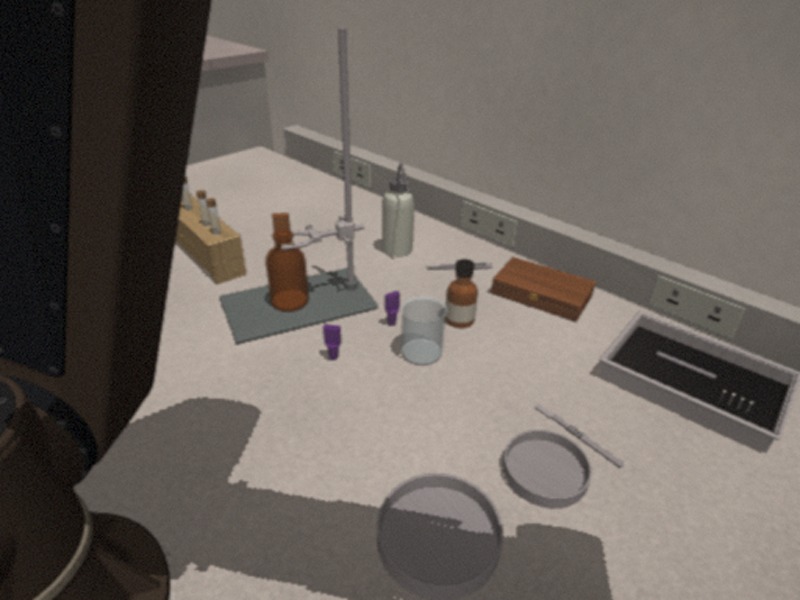

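The scene image shows the brown stopper head at about (487,200), the rod base at (535,320), and two dishes at (191,435) and (280,511). In the side image they are at (281,225), (350,287), (440,537) and (545,468). Next I triangulate these points and check the sizes.

```bash
cat > h.py <<'E'
from station import *
import numpy as np, cv2
from scipy.spatial.transform import Rotation as R
def ray(m,u,v,k=0.64):
    u,v=(u+.5)*k-.5,(v+.5)*k-.5
    d=R.from_euler('xyz',m['rotation']).apply([(u-m['cx'])/m['fx'],(v-m['cy'])/m['fy'],1.])
    return np.array(m['xyz']),d/np.linalg.norm(d)
def onz(m,u,v,z,k=0.64):
    o,d=ray(m,u,v,k);return o+d*(z-o[2])/d[2]
def tri(m1,p1,m2,p2,k1=0.64,k2=0.64):
    o,d=ray(m1,*p1,k1);p,e=ray(m2,*p2,k2)
    s=np.linalg.lstsq(np.c_[d,-e],p-o,rcond=None)[0]
    a,b=o+d*s[0],p+e*s[1];return (a+b)/2,np.linalg.norm(a-b)
E
python3 - <<'E'
from h import *
np.set_printoptions(precision=4,suppress=True)
a,b=camera_model("scene"),camera_model("side")
for n,p,q in [("headtop",(488,190),(281,214)),("collar",(486,214),(283,236)),("rodtop",(574,22),(343,32)),("rodbase",(535,322),(350,287)),
 ("plateL",(402,277),(237,336)),("plateF",(513,346),(375,306))]: print(n,*tri(a,p,b,q))
for n,p,q in [("dish rim L/R",[(232,505),(328,497)],[(502,460),(590,470)]),("near/far",[(278,551),(283,471)],[(553,505),(540,432)]),("big",[(134,432),(248,420)],[(378,528),(501,528)])]:
    for m,w in((a,p),(b,q)):
        x=[onz(m,*t,.022) for t in w];print(n,x,np.linalg.norm(x[0]-x[1]),(x[0]+x[1])/2)
for n,p in [("beaker",(447,398)),("small",(532,422)),("purple1",(409,335)),("purple2",(489,364)),("scalpel1",(305,590)),("scalpel2",(387,507)),("L",(402,277)),("F",(513,346)),("R",(576,314))]: print(n,onz(a,*p,0))
f=grab_frame("scene")
g=grab_frame("side")
c1=cv2.resize(f[105:225,285:375],(450,600),interpolation=cv2.INTER_CUBIC)
c2=cv2.resize(g[125:215,145:197],(347,600),interpolation=cv2.INTER_CUBIC)
cv2.imwrite("pics/crop.png",np.hstack([c1,c2]))
E
```

```text
headtop [0.509  0.2779 0.1854] 0.00311227965981301
collar [0.5086 0.2789 0.1442] 0.0029887352432234455
rodtop [0.6211 0.2343 0.4552] 0.004545943396109402
rodbase [0.6217 0.2412 0.0054] 0.0005618144295390085
plateL [0.3798 0.2496 0.0088] 0.00920693047455665
plateF [0.6161 0.1672 0.0027] 0.0048309050136476125
dish rim L/R [array([ 0.469 , -0.2887,  0.022 ]), array([ 0.5553, -0.2235,  0.022 ])] 0.10820958285154247 [ 0.5122 -0.2561  0.022 ]
dish rim L/R [array([ 0.4716, -0.2177,  0.022 ]), array([ 0.537 , -0.3061,  0.022 ])] 0.11000556458126658 [ 0.5043 -0.2619  0.022 ]
near/far [array([ 0.5521, -0.3118,  0.022 ]), array([ 0.4868, -0.2181,  0.022 ])] 0.11410074027715048 [ 0.5195 -0.265   0.022 ]
near/far [array([ 0.4593, -0.2995,  0.022 ]), array([ 0.547 , -0.2269,  0.022 ])] 0.11387791712314005 [ 0.5031 -0.2632  0.022 ]
big [array([ 0.2869, -0.2618,  0.022 ]), array([ 0.395 , -0.1715,  0.022 ])] 0.14089964648144856 [ 0.341  -0.2166  0.022 ]
big [array([ 0.2934, -0.1734,  0.022 ]), array([ 0.3911, -0.273 ,  0.022 ])] 0.13952844758993216 [ 0.3422 -0.2232  0.022 ]
beaker [0.5833 0.0198 0.    ]
small [0.7017 0.0356 0.    ]
purple1 [0.4673 0.1175 0.    ]
purple2 [0.6015 0.1169 0.    ]
scalpel1 [ 0.5946 -0.3238  0.    ]
scalpel2 [ 0.6111 -0.1852  0.    ]
L [0.3755 0.2538 0.    ]
F [0.6143 0.1744 0.    ]
R [0.667  0.3031 0.    ]
```

View pics/crop.png

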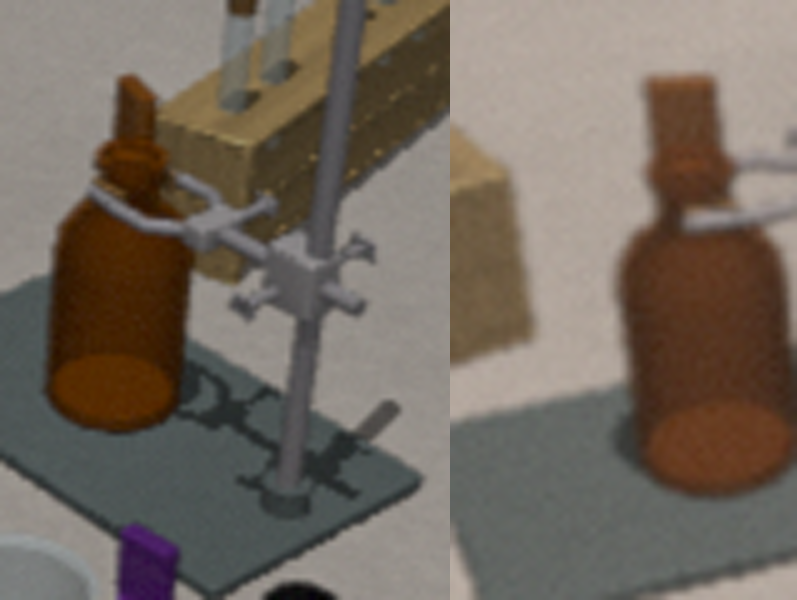

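The stand measures as given: the rod is 120 mm from the bottle and its yaw is about -19°. The 110 mm dish is at about (0.507,-0.262) and the beaker at (0.583,0.02). I'll now swing the arm over, high and at low radius, turning the tool about +125°.

Request:
{"name": "apply_moves", "arguments": {"steps": [{"translation": [0.08,0.1,0.05],"rotation": [0,0,0.08]},{"translation": [0.16,0.2,0.1],"rotation": [0,0,0.16]},{"translation": [0.24,0.3,0.15],"rotation": [0,0,0.25]},{"translation": [0.32,0.4,0.2],"rotation": [0,0,0.33]},{"translation": [0.4,0.5,0.25],"rotation": [0,0,0.42]},{"translation": [0.48,0.6,0.3],"rotation": [0,0,0.5]},{"translation": [0.56,0.7,0.35],"rotation": [0,0,0.6]},{"translation": [0.64,0.8,0.4],"rotation": [0,0,0.7]},{"translation": [0.72,0.9,0.45],"rotation": [0,0,0.8]},{"translation": [0.8,1,0.5],"rotation": [0,0,0.9]}], "jaw": -1}}

```text
t: 1.03
eef_pos: [0.4294, -0.3835, 0.3522]
ee_rot: [-3.142, 0.0, -2.322]
force: [0.5, -0.6, 0.2]
width: 0.0876
gripper_force: 0.0
```

Request:
{"name": "apply_moves", "arguments": {"steps": [{"translation": [0.02,0.1,0],"rotation": [0,0,0.08]},{"translation": [0.04,0.2,0],"rotation": [0,0,0.16]},{"translation": [0.06,0.3,0],"rotation": [0,0,0.25]},{"translation": [0.08,0.4,0],"rotation": [0,0,0.33]},{"translation": [0.1,0.5,0],"rotation": [0,0,0.42]},{"translation": [0.12,0.6,0],"rotation": [0,0,0.5]},{"translation": [0.14,0.7,0],"rotation": [0,0,0.6]},{"translation": [0.16,0.8,0],"rotation": [0,0,0.7]},{"translation": [0.18,0.9,0],"rotation": [0,0,0.8]},{"translation": [0.2,1,0],"rotation": [0,0,0.9]}]}}

```text
t: 1.87
eef_pos: [0.4786, -0.1338, 0.3516]
ee_rot: [-3.142, 0.0, -1.851]
force: [0.1, 0.3, -0.1]
width: 0.0878
gripper_force: 0.0
```

Request:
{"name": "apply_moves", "arguments": {"steps": [{"translation": [-0.02,0.1,0],"rotation": [0,0,0.08]},{"translation": [-0.04,0.2,0],"rotation": [0,0,0.16]},{"translation": [-0.06,0.3,0],"rotation": [0,0,0.25]},{"translation": [-0.08,0.4,0],"rotation": [0,0,0.33]},{"translation": [-0.1,0.5,0],"rotation": [0,0,0.42]},{"translation": [-0.12,0.6,0],"rotation": [0,0,0.5]},{"translation": [-0.14,0.7,0],"rotation": [0,0,0.6]},{"translation": [-0.16,0.8,0],"rotation": [0,0,0.7]},{"translation": [-0.18,0.9,0],"rotation": [0,0,0.8]},{"translation": [-0.2,1,0],"rotation": [0,0,0.9]}]}}

```text
t: 2.7
eef_pos: [0.4281, 0.116, 0.3517]
ee_rot: [-3.141, 0.0, -1.379]
force: [0.0, -0.1, -0.4]
width: 0.0875
gripper_force: 0.0
```

Request:
{"name": "apply_moves", "arguments": {"steps": [{"translation": [0,0.04,0],"rotation": [0,0,0.1]},{"translation": [0,0.08,0],"rotation": [0,0,0.2]},{"translation": [0,0.12,0],"rotation": [0,0,0.3]},{"translation": [0,0.16,0],"rotation": [0,0,0.4]},{"translation": [0,0.2,0],"rotation": [0,0,0.5]},{"translation": [0,0.24,0],"rotation": [0,0,0.6]},{"translation": [0,0.28,0],"rotation": [0,0,0.7]},{"translation": [0,0.32,0],"rotation": [0,0,0.8]},{"translation": [0,0.36,0],"rotation": [0,0,0.9]},{"translation": [0,0.36,0],"rotation": [0,0,0.9]}]}}

```text
t: 3.53
eef_pos: [0.4287, 0.2061, 0.3512]
ee_rot: [3.141, 0.0, -0.907]
force: [0.5, -0.1, 1.1]
width: 0.0875
gripper_force: 0.0
```

```bash
python3 - <<'E'
from h import *
import station
print(get_state()['q']); print(getattr(station,'hold_point_z',None),[x for x in dir(station) if 'hold' in x.lower()])
print(camera_model("wrist"))
cv2.imwrite("pics/w1.png",cv2.resize(grab_frame("wrist"),(800,600),interpolation=cv2.INTER_CUBIC))
E
```

```text
[ 8.62968524e-01 -3.77289453e-02 -1.90810180e-01 -2.32160671e-04
 -1.41812929e+00 -1.99516061e-01]
0.0188 ['hold_point_z']
{'fx': 317.3087589912517, 'fy': 317.3087589912517, 'cx': 252.5532203974305, 'cy': 189.26627452725273, 'xyz': array([0.47614085, 0.1467158 , 0.51002233]), 'rotation': array([ 2.85286254e+00,  2.88534057e-04, -2.47880535e+00])}
```

View pics/w1.png

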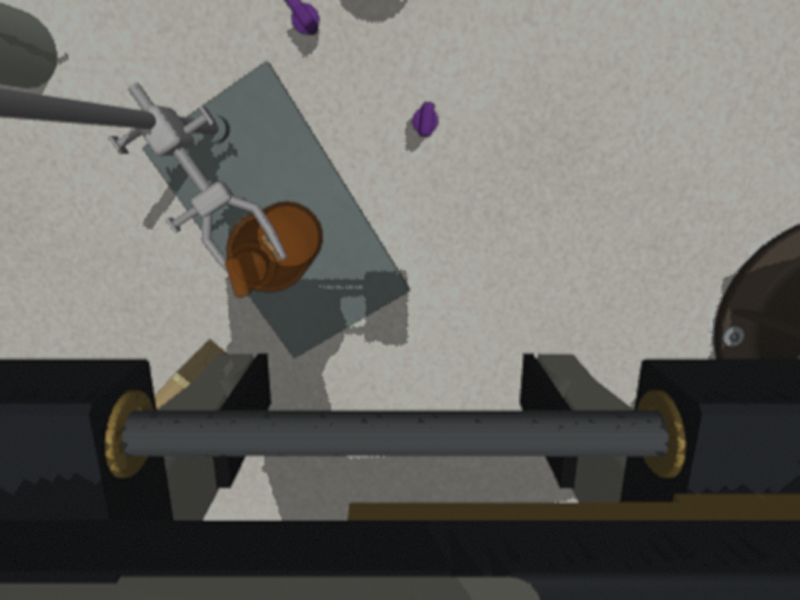

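```bash
python3 - <<'E'
from h import *
f=cv2.imread("pics/w1.png")
cv2.imwrite("pics/w1c.png",cv2.resize(f[190:310,200:340],(700,600),interpolation=cv2.INTER_CUBIC))
E
```

```text
(no output)
```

View pics/w1c.png

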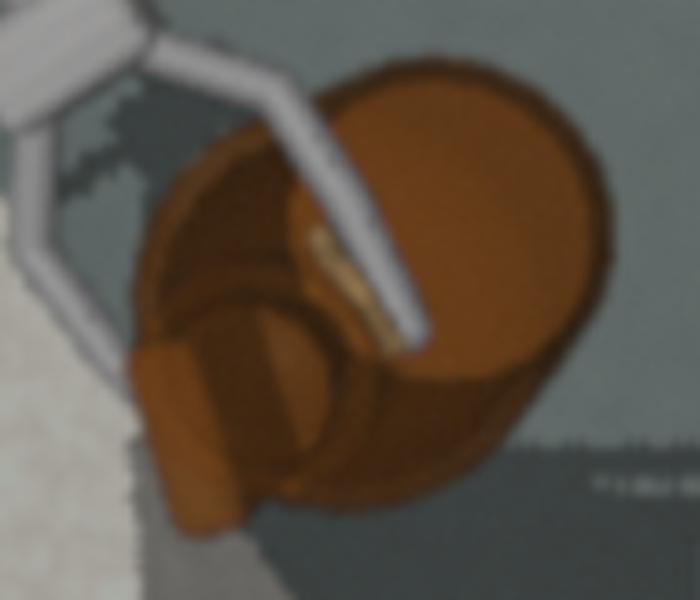

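The top face of the head is a clear rectangle, with corners at about (227,260), (238,258), (249,294) and (237,296) in the 800-pixel picture.

```bash
python3 - <<'E'
from h import *
m=camera_model("wrist")
c=np.array([onz(m,*p,.187) for p in [(227,260),(238,258),(249,294),(237,296.4)]])
print(c,c.mean(0))
for a,b in((3,0),(2,1)):
    d=c[b]-c[a];print(np.degrees(np.arctan2(d[1],d[0])),np.linalg.norm(d))
for a,b in((0,1),(3,2)): print(np.linalg.norm(c[a]-c[b]))
P=[onz(m,*p,.01) for p in [(267,62),(408,289),(294,357)]];print(P)
for a,b in((0,1),(1,2)):
    d=P[b]-P[a];print(np.degrees(np.arctan2(d[1],d[0])),np.linalg.norm(d))
E
```

```text
[[0.520694   0.27046242 0.187     ]
 [0.51564607 0.264828   0.187     ]
 [0.49623783 0.28132284 0.187     ]
 [0.50175479 0.28775512 0.187     ]] [0.50858317 0.27609209 0.187     ]
-42.3980625535487 0.02564626660170079
-40.36082622852486 0.02547076164674846
0.0075649423681047575
0.008474147137753102
[array([0.61624567, 0.15761283, 0.01      ]), array([0.37875024, 0.24878115, 0.01      ]), array([0.42936859, 0.38568811, 0.01      ])]
158.9995021368474 0.25439288095766627
69.70923186665262 0.14596483554038786
```

Stopper yaw is about -41° and the head is at about (0.510,0.277), so I move above it and take another look.

Request:
{"name": "apply_moves", "arguments": {"steps": [{"translation": [0.05,0.05,0],"rotation": [0,0,0.06]},{"translation": [0.1,0.1,0],"rotation": [0,0,0.12]},{"translation": [0.16,0.15,0],"rotation": [0,0,0.18]},{"translation": [0.22,0.2,0],"rotation": [0,0,0.24]},{"translation": [0.28,0.25,0],"rotation": [0,0,0.3]},{"translation": [0.325,0.286,-0.05],"rotation": [0,0,0.367]},{"translation": [0.325,0.286,-0.14],"rotation": [0,0,0.367]},{"translation": [0.325,0.286,-0.24],"rotation": [0,0,0.367]},{"translation": [0.325,0.286,-0.33],"rotation": [0,0,0.367]},{"translation": [0.325,0.286,-0.36],"rotation": [0,0,0.367]}]}}

```text
t: 4.42
eef_pos: [0.5086, 0.2749, 0.2579]
ee_rot: [3.136, 0.001, -0.721]
force: [-0.0, -0.2, -0.7]
width: 0.0881
gripper_force: 0.0
```

```bash
python3 - <<'E'
from h import *
m=camera_model("wrist");s=get_state();print(s['eef_pos'],s['ee_rot'],s['q'][5],m['xyz'])
f=cv2.resize(grab_frame("wrist"),(800,600),interpolation=cv2.INTER_CUBIC)
cv2.imwrite("pics/w2.png",f)
# expected pixels of head corners
Rm=R.from_euler('xyz',m['rotation']).as_matrix()
for z in(.187,):
  for dx in(-.014,.014):
    for dy in(-.0055,.0055):
      a=np.radians(-41);p=np.array([.510+dx*np.cos(a)-dy*np.sin(a),.2775+dx*np.sin(a)+dy*np.cos(a),z])
      q=Rm.T@(p-m['xyz']);print((q[:2]/q[2]*m['fx']+[m['cx'],m['cy']])/.64)
E
```

```text
[0.50859108 0.27494756 0.25788081] [ 3.13637754e+00  1.32058431e-03 -7.20960166e-01] 0.017367372592875133 [0.56708838 0.22587539 0.41660296]
[401.72188559 339.13740697]
[379.55361599 339.29728616]
[401.61161885 284.70636857]
[378.69822112 284.8653274 ]
```

View pics/w2.png

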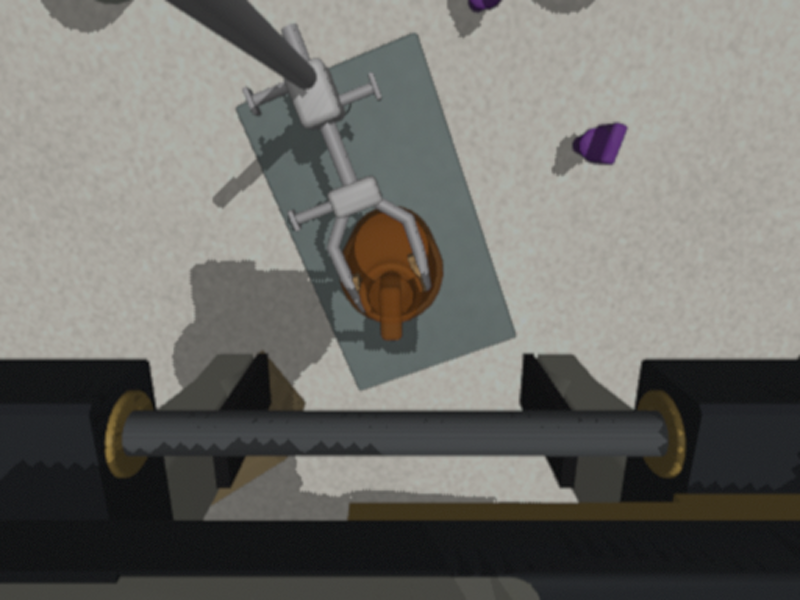

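The predicted and seen head corners agree to about 1 mm, and the yaw is aligned. I descend and then close.

Request:
{"name": "apply_moves", "arguments": {"steps": [{"translation": [-0.002,-0.002,-0.05],"rotation": [0,0,0]},{"translation": [-0.002,-0.002,-0.1],"rotation": [0,0,0]},{"translation": [-0.002,-0.002,-0.15],"rotation": [0,0,0]},{"translation": [-0.002,-0.002,-0.2],"rotation": [0,0,0]},{"translation": [-0.002,-0.002,-0.25],"rotation": [0,0,0]},{"translation": [-0.002,-0.002,-0.3],"rotation": [0,0,0]},{"translation": [-0.002,-0.002,-0.35],"rotation": [0,0,0]},{"translation": [-0.002,-0.002,-0.4],"rotation": [0,0,0]},{"translation": [-0.002,-0.002,-0.41],"rotation": [0,0,0]},{"translation": [-0.002,-0.002,-0.41],"rotation": [0,0,0]}]}}

```text
t: 5.3
eef_pos: [0.5097, 0.2758, 0.1595]
ee_rot: [3.141, -0.0, -0.719]
force: [0.5, 0.1, 0.3]
width: 0.0876
gripper_force: 0.0
```

Request:
{"name": "apply_moves", "arguments": {"steps": [{"translation": [0,0,0],"rotation": [0,0,0]},{"translation": [0,0,0],"rotation": [0,0,0]},{"translation": [0,0,0],"rotation": [0,0,0]},{"translation": [0,0,0],"rotation": [0,0,0]},{"translation": [0,0,0],"rotation": [0,0,0]},{"translation": [0,0,0],"rotation": [0,0,0]},{"translation": [0,0,0],"rotation": [0,0,0]},{"translation": [0,0,0],"rotation": [0,0,0]},{"translation": [0,0,0],"rotation": [0,0,0]},{"translation": [0,0,0],"rotation": [0,0,0]}], "jaw": 0.4, "newtons": 5}}

```text
t: 6.13
eef_pos: [0.5095, 0.276, 0.159]
ee_rot: [3.141, 0.0, -0.719]
force: [0.1, -1.0, -0.9]
width: 0.0288
gripper_force: 0.0
```

Request:
{"name": "apply_moves", "arguments": {"steps": [{"translation": [0,0.004,0],"rotation": [0,0,0]},{"translation": [0,0.004,0],"rotation": [0,0,0]},{"translation": [0,0.004,0],"rotation": [0,0,0]},{"translation": [0,0.004,0],"rotation": [0,0,0]},{"translation": [0,0.004,0],"rotation": [0,0,0]},{"translation": [0,0.004,0],"rotation": [0,0,0]},{"translation": [0,0.004,0],"rotation": [0,0,0]},{"translation": [0,0.004,0],"rotation": [0,0,0]},{"translation": [0,0.004,0],"rotation": [0,0,0]},{"translation": [0,0.004,0],"rotation": [0,0,0]}], "jaw": 1, "newtons": 10}}

```text
t: 6.97
eef_pos: [0.5095, 0.277, 0.159]
ee_rot: [3.142, 0.0, -0.719]
force: [-0.3, -0.3, -0.8]
width: 0.0109
gripper_force: 10.0
```

```bash
python3 - <<'E'
from h import *
s=get_state();print({k:np.round(s[k],4) for k in('eef_pos','ee_rot','force','moment','width','gripper_force')})
E
```

```text
{'eef_pos': array([0.5095, 0.277 , 0.159 ]), 'ee_rot': array([ 3.1415,  0.    , -0.7187]), 'force': array([-0.3117, -0.3429, -0.783 ]), 'moment': array([0.0167, 0.0772, 0.0097]), 'width': np.float64(0.0109), 'gripper_force': np.float64(9.9567)}
```

The head is gripped squarely at 10.9 mm with no side load. I raise the grip to 55 N and twist once without lifting to check.

Request:
{"name": "apply_moves", "arguments": {"steps": [{"translation": [0,0,0],"rotation": [0,0,0]},{"translation": [0,0,0],"rotation": [0,0,0]},{"translation": [0,0,0],"rotation": [0,0,0]},{"translation": [0,0,0],"rotation": [0,0,-0.2]},{"translation": [0,0,0],"rotation": [0,0,-0.4]},{"translation": [0,0,0],"rotation": [0,0,-0.6]},{"translation": [0,0,0],"rotation": [0,0,-0.8]},{"translation": [0,0,0],"rotation": [0,0,-1]},{"translation": [0,0,0],"rotation": [0,0,-1]},{"translation": [0,0,0],"rotation": [0,0,-1]}], "jaw": 1, "newtons": 55}}

```text
t: 7.8
eef_pos: [0.5094, 0.2768, 0.1591]
ee_rot: [3.141, -0.0, -1.239]
force: [-0.9, -0.8, 0.2]
width: 0.0104
gripper_force: 55.0
```

```bash
python3 - <<'E'
from h import *
s=get_state();print({k:np.round(s[k],4) for k in('eef_pos','ee_rot','force','moment','width','gripper_force')})
f,g=grab_frame("scene"),grab_frame("side")
c1=cv2.resize(f[105:245,245:385],(400,400),interpolation=cv2.INTER_CUBIC)
c2=cv2.resize(g[105:235,125:255],(400,400),interpolation=cv2.INTER_CUBIC)
cv2.imwrite("pics/t1.png",np.hstack([c1,c2]))
E
```

```text
{'eef_pos': array([0.5094, 0.2768, 0.1591]), 'ee_rot': array([ 3.1413e+00, -1.0000e-04, -1.2394e+00]), 'force': array([-0.862 , -0.7921,  0.1753]), 'moment': array([-0.1832,  0.4087, -0.1586]), 'width': np.float64(0.0104), 'gripper_force': np.float64(55.0157)}
```

View pics/t1.png

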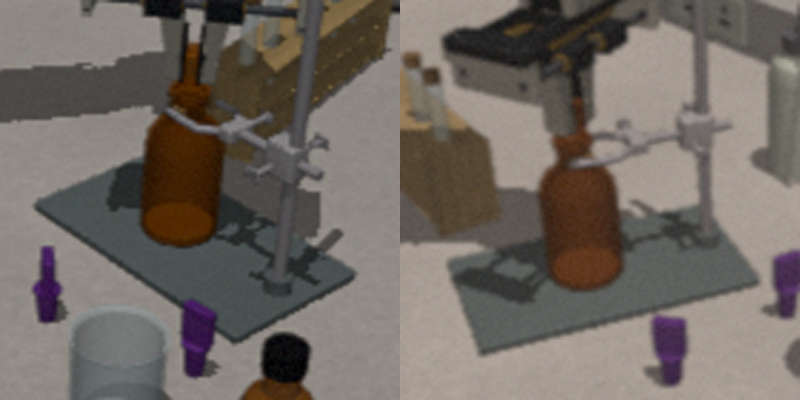

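The scene crop shows the fingers holding the head with the plate and rod where they were. Next is twisting with a slow rise.

Request:
{"name": "apply_moves", "arguments": {"steps": [{"translation": [0,0,0],"rotation": [0,0,0.2]},{"translation": [0,0,0.0006],"rotation": [0,0,0.4]},{"translation": [0,0,0.0012],"rotation": [0,0,0.6]},{"translation": [0,0,0.0018],"rotation": [0,0,0.8]},{"translation": [0,0,0.0024],"rotation": [0,0,1]},{"translation": [0,0,0.0024],"rotation": [0,0,0.8]},{"translation": [0,0,0.003],"rotation": [0,0,0.6]},{"translation": [0,0,0.0036],"rotation": [0,0,0.4]},{"translation": [0,0,0.0042],"rotation": [0,0,0.2]},{"translation": [0,0,0.0048],"rotation": [0,0,0]}]}}

```text
t: 8.73
eef_pos: [0.5092, 0.2768, 0.1596]
ee_rot: [3.141, -0.0, -1.245]
force: [0.8, -0.2, -3.5]
width: 0.0104
gripper_force: 54.9
```

Request:
{"name": "apply_moves", "arguments": {"steps": [{"translation": [0,0,0],"rotation": [0,0,0.2]},{"translation": [0,0,0.0006],"rotation": [0,0,0.4]},{"translation": [0,0,0.0012],"rotation": [0,0,0.6]},{"translation": [0,0,0.0018],"rotation": [0,0,0.8]},{"translation": [0,0,0.0024],"rotation": [0,0,1]},{"translation": [0,0,0.0024],"rotation": [0,0,0.8]},{"translation": [0,0,0.003],"rotation": [0,0,0.6]},{"translation": [0,0,0.0036],"rotation": [0,0,0.4]},{"translation": [0,0,0.0042],"rotation": [0,0,0.2]},{"translation": [0,0,0.0048],"rotation": [0,0,0]}]}}

```text
t: 9.57
eef_pos: [0.5091, 0.2767, 0.1607]
ee_rot: [3.14, -0.0, -1.245]
force: [-0.6, -0.1, -5.1]
width: 0.0103
gripper_force: 54.9
```

Force stays at about 5 N and the stopper follows, so I continue.

Request:
{"name": "apply_moves", "arguments": {"steps": [{"translation": [0,0,0],"rotation": [0,0,0.2]},{"translation": [0,0,0.0006],"rotation": [0,0,0.4]},{"translation": [0,0,0.0012],"rotation": [0,0,0.6]},{"translation": [0,0,0.0018],"rotation": [0,0,0.8]},{"translation": [0,0,0.0024],"rotation": [0,0,1]},{"translation": [0,0,0.0024],"rotation": [0,0,0.8]},{"translation": [0,0,0.003],"rotation": [0,0,0.6]},{"translation": [0,0,0.0036],"rotation": [0,0,0.4]},{"translation": [0,0,0.0042],"rotation": [0,0,0.2]},{"translation": [0,0,0.0048],"rotation": [0,0,0]}]}}

```text
t: 10.4
eef_pos: [0.5092, 0.2767, 0.1619]
ee_rot: [3.14, -0.0, -1.245]
force: [0.1, -0.1, -4.7]
width: 0.0107
gripper_force: 54.9
```

Request:
{"name": "apply_moves", "arguments": {"steps": [{"translation": [0,0,0],"rotation": [0,0,0.2]},{"translation": [0,0,0.0006],"rotation": [0,0,0.4]},{"translation": [0,0,0.0012],"rotation": [0,0,0.6]},{"translation": [0,0,0.0018],"rotation": [0,0,0.8]},{"translation": [0,0,0.0024],"rotation": [0,0,1]},{"translation": [0,0,0.0024],"rotation": [0,0,0.8]},{"translation": [0,0,0.003],"rotation": [0,0,0.6]},{"translation": [0,0,0.0036],"rotation": [0,0,0.4]},{"translation": [0,0,0.0042],"rotation": [0,0,0.2]},{"translation": [0,0,0.0048],"rotation": [0,0,0]}]}}

```text
t: 11.23
eef_pos: [0.5092, 0.2767, 0.1632]
ee_rot: [3.14, -0.0, -1.245]
force: [-0.4, 0.3, -4.2]
width: 0.0106
gripper_force: 54.9
```

Request:
{"name": "apply_moves", "arguments": {"steps": [{"translation": [0,0,0],"rotation": [0,0,0.2]},{"translation": [0,0,0.0006],"rotation": [0,0,0.4]},{"translation": [0,0,0.0012],"rotation": [0,0,0.6]},{"translation": [0,0,0.0018],"rotation": [0,0,0.8]},{"translation": [0,0,0.0024],"rotation": [0,0,1]},{"translation": [0,0,0.0024],"rotation": [0,0,0.8]},{"translation": [0,0,0.003],"rotation": [0,0,0.6]},{"translation": [0,0,0.0036],"rotation": [0,0,0.4]},{"translation": [0,0,0.0042],"rotation": [0,0,0.2]},{"translation": [0,0,0.0048],"rotation": [0,0,0]}]}}

```text
t: 12.07
eef_pos: [0.5092, 0.2768, 0.1644]
ee_rot: [3.141, -0.0, -1.245]
force: [0.6, -0.4, -3.9]
width: 0.0109
gripper_force: 54.9
```

```bash
python3 - <<'E'
from h import *
f,g=grab_frame("scene"),grab_frame("side")
c1=cv2.resize(f[105:245,245:385],(400,400),interpolation=cv2.INTER_CUBIC)
c2=cv2.resize(g[105:235,125:255],(400,400),interpolation=cv2.INTER_CUBIC)
n=np.hstack([c1,c2]);cv2.imwrite("pics/t2.png",n)
E
```

```text
(no output)
```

View pics/t2.png

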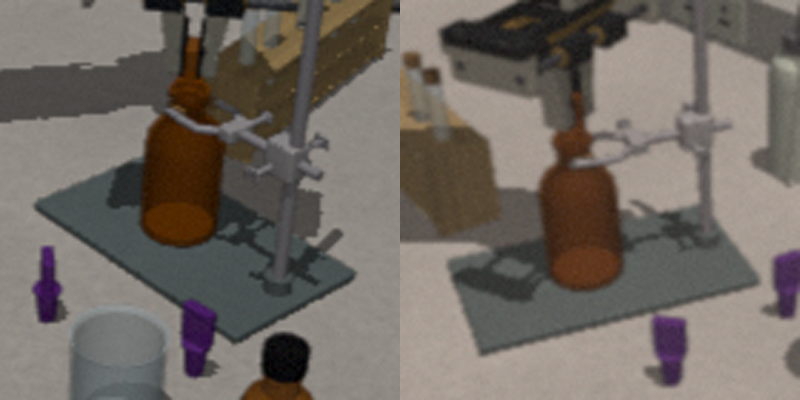

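The stand has not moved and the stopper stands slightly higher (5.4 mm of lift so far). Three more twisting calls follow.

Request:
{"name": "apply_moves", "arguments": {"steps": [{"translation": [0,0,0],"rotation": [0,0,0.2]},{"translation": [0,0,0.0006],"rotation": [0,0,0.4]},{"translation": [0,0,0.0012],"rotation": [0,0,0.6]},{"translation": [0,0,0.0018],"rotation": [0,0,0.8]},{"translation": [0,0,0.0024],"rotation": [0,0,1]},{"translation": [0,0,0.0024],"rotation": [0,0,0.8]},{"translation": [0,0,0.003],"rotation": [0,0,0.6]},{"translation": [0,0,0.0036],"rotation": [0,0,0.4]},{"translation": [0,0,0.0042],"rotation": [0,0,0.2]},{"translation": [0,0,0.0048],"rotation": [0,0,0]}]}}

```text
t: 13.0
eef_pos: [0.5093, 0.2768, 0.1659]
ee_rot: [3.141, -0.0, -1.241]
force: [0.4, -0.4, -2.9]
width: 0.0106
gripper_force: 54.9
```

Request:
{"name": "apply_moves", "arguments": {"steps": [{"translation": [0,0,0],"rotation": [0,0,0.2]},{"translation": [0,0,0.0006],"rotation": [0,0,0.4]},{"translation": [0,0,0.0012],"rotation": [0,0,0.6]},{"translation": [0,0,0.0018],"rotation": [0,0,0.8]},{"translation": [0,0,0.0024],"rotation": [0,0,1]},{"translation": [0,0,0.0024],"rotation": [0,0,0.8]},{"translation": [0,0,0.003],"rotation": [0,0,0.6]},{"translation": [0,0,0.0036],"rotation": [0,0,0.4]},{"translation": [0,0,0.0042],"rotation": [0,0,0.2]},{"translation": [0,0,0.0048],"rotation": [0,0,0]}]}}

```text
t: 13.83
eef_pos: [0.5096, 0.2771, 0.1677]
ee_rot: [-3.141, 0.0, -1.241]
force: [0.2, -0.5, 0.5]
width: 0.0107
gripper_force: 55.0
```

Request:
{"name": "apply_moves", "arguments": {"steps": [{"translation": [0,0,0],"rotation": [0,0,0.2]},{"translation": [0,0,0.0006],"rotation": [0,0,0.4]},{"translation": [0,0,0.0012],"rotation": [0,0,0.6]},{"translation": [0,0,0.0018],"rotation": [0,0,0.8]},{"translation": [0,0,0.0024],"rotation": [0,0,1]},{"translation": [0,0,0.0024],"rotation": [0,0,0.8]},{"translation": [0,0,0.003],"rotation": [0,0,0.6]},{"translation": [0,0,0.0036],"rotation": [0,0,0.4]},{"translation": [0,0,0.0042],"rotation": [0,0,0.2]},{"translation": [0,0,0.0048],"rotation": [0,0,0]}]}}

```text
t: 14.67
eef_pos: [0.5098, 0.2771, 0.1689]
ee_rot: [-3.141, 0.0, -1.241]
force: [-0.3, -0.1, -0.7]
width: 0.0107
gripper_force: 55.0
```

It is free: about 9.9 mm of lift with zero force. I lift straight up.

Request:
{"name": "apply_moves", "arguments": {"steps": [{"translation": [0,0,0.01],"rotation": [0,0,0]},{"translation": [0,0,0.02],"rotation": [0,0,0]},{"translation": [0,0,0.03],"rotation": [0,0,0]},{"translation": [0,0,0.04],"rotation": [0,0,0]},{"translation": [0,0,0.05],"rotation": [0,0,0]},{"translation": [0,0,0.06],"rotation": [0,0,0]},{"translation": [0,0,0.07],"rotation": [0,0,0]},{"translation": [0,0,0.08],"rotation": [0,0,0]},{"translation": [0,0,0.09],"rotation": [0,0,0]},{"translation": [0,0,0.1],"rotation": [0,0,0]}]}}

```text
t: 15.5
eef_pos: [0.5095, 0.277, 0.1939]
ee_rot: [-3.142, 0.0, -1.242]
force: [-0.3, -0.3, -1.0]
width: 0.0104
gripper_force: 55.0
```

Request:
{"name": "apply_moves", "arguments": {"steps": [{"translation": [0,0,0.05],"rotation": [0,0,0]},{"translation": [0,0,0.1],"rotation": [0,0,0]},{"translation": [0,0,0.15],"rotation": [0,0,0]},{"translation": [0,0,0.2],"rotation": [0,0,0]},{"translation": [0,0,0.25],"rotation": [0,0,0]},{"translation": [0,0,0.3],"rotation": [0,0,0]},{"translation": [0,0,0.35],"rotation": [0,0,0]},{"translation": [0,0,0.4],"rotation": [0,0,0]},{"translation": [0,0,0.44],"rotation": [0,0,0]},{"translation": [0,0,0.44],"rotation": [0,0,0]}]}}

```text
t: 16.33
eef_pos: [0.5103, 0.2774, 0.3061]
ee_rot: [-3.138, 0.001, -1.242]
force: [0.1, 0.2, -0.1]
width: 0.0109
gripper_force: 55.0
```

```bash
python3 - <<'E'
from h import *
m=camera_model("side")
g=grab_frame("side");f=grab_frame("scene")
cv2.imwrite("pics/t3.png",np.hstack([cv2.resize(f,(400,300),interpolation=cv2.INTER_AREA),cv2.resize(g[40:235,90:350],(400,300),interpolation=cv2.INTER_CUBIC)]))
E
```

```text
(no output)
```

View pics/t3.png

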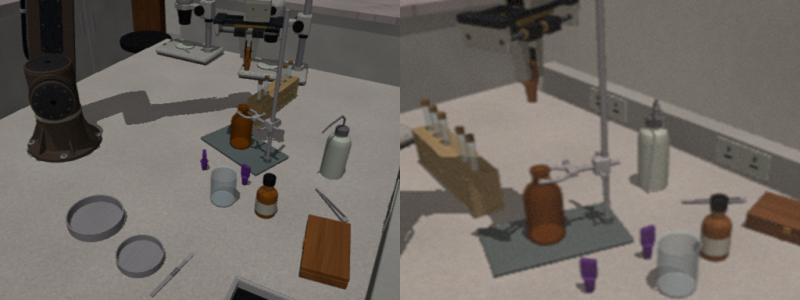

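The side view shows the stopper hanging clear above the bottle, with the stand and dish undisturbed. Now I carry it to the dish, going away from the rod first.

Request:
{"name": "apply_moves", "arguments": {"steps": [{"translation": [-0.04,-0.05,0],"rotation": [0,0,0]},{"translation": [-0.08,-0.1,0],"rotation": [0,0,0]},{"translation": [-0.12,-0.15,0],"rotation": [0,0,0]},{"translation": [-0.16,-0.2,0],"rotation": [0,0,0]},{"translation": [-0.2,-0.25,0],"rotation": [0,0,0]},{"translation": [-0.24,-0.3,0],"rotation": [0,0,0]},{"translation": [-0.27,-0.34,0],"rotation": [0,0,0]},{"translation": [-0.3,-0.38,0],"rotation": [0,0,0]},{"translation": [-0.3,-0.4,0],"rotation": [0,0,0]},{"translation": [-0.3,-0.4,0],"rotation": [0,0,0]}]}}

```text
t: 17.27
eef_pos: [0.4344, 0.1763, 0.3038]
ee_rot: [-3.141, 0.0, -1.242]
force: [0.6, -0.4, -0.7]
width: 0.0106
gripper_force: 55.0
```

Request:
{"name": "apply_moves", "arguments": {"steps": [{"translation": [0.01,-0.08,0],"rotation": [0,0,0]},{"translation": [0.02,-0.18,0],"rotation": [0,0,0]},{"translation": [0.03,-0.28,0],"rotation": [0,0,0]},{"translation": [0.04,-0.38,0],"rotation": [0,0,0]},{"translation": [0.05,-0.48,0],"rotation": [0,0,0]},{"translation": [0.06,-0.58,0],"rotation": [0,0,0]},{"translation": [0.07,-0.68,0],"rotation": [0,0,0]},{"translation": [0.08,-0.78,0],"rotation": [0,0,0]},{"translation": [0.08,-0.88,0],"rotation": [0,0,0]},{"translation": [0.08,-0.98,0],"rotation": [0,0,0]}]}}

```text
t: 18.1
eef_pos: [0.4552, -0.0691, 0.3034]
ee_rot: [3.141, -0.0, -1.242]
force: [-0.4, -0.1, 0.1]
width: 0.0107
gripper_force: 55.0
```

Request:
{"name": "apply_moves", "arguments": {"steps": [{"translation": [0.03,-0.1,0],"rotation": [0,0,0]},{"translation": [0.06,-0.2,0],"rotation": [0,0,0]},{"translation": [0.09,-0.3,0],"rotation": [0,0,0]},{"translation": [0.12,-0.4,0],"rotation": [0,0,0]},{"translation": [0.15,-0.5,0],"rotation": [0,0,0]},{"translation": [0.18,-0.6,0],"rotation": [0,0,0]},{"translation": [0.2,-0.7,-0.05],"rotation": [0,0,0]},{"translation": [0.21,-0.76,-0.15],"rotation": [0,0,0]},{"translation": [0.21,-0.78,-0.25],"rotation": [0,0,0]},{"translation": [0.21,-0.78,-0.3],"rotation": [0,0,0]}]}}

```text
t: 18.93
eef_pos: [0.5063, -0.2641, 0.2245]
ee_rot: [3.138, 0.003, -1.245]
force: [-1.6, 0.9, -1.4]
width: 0.0106
gripper_force: 55.0
```

Request:
{"name": "apply_moves", "arguments": {"steps": [{"translation": [0,0,-0.07],"rotation": [0,0,0]},{"translation": [0,0,-0.14],"rotation": [0,0,0]},{"translation": [0,0,-0.21],"rotation": [0,0,0]},{"translation": [0,0,-0.28],"rotation": [0,0,0]},{"translation": [0,0,-0.34],"rotation": [0,0,0]},{"translation": [0,0,-0.4],"rotation": [0,0,0]},{"translation": [0,0,-0.46],"rotation": [0,0,0]},{"translation": [0,0,-0.52],"rotation": [0,0,0]},{"translation": [0,0,-0.54],"rotation": [0,0,0]},{"translation": [0,0,-0.54],"rotation": [0,0,0]}]}}

```text
t: 19.77
eef_pos: [0.5065, -0.2629, 0.0918]
ee_rot: [3.139, 0.002, -1.242]
force: [0.4, 0.4, -0.1]
width: 0.0107
gripper_force: 55.0
```

```bash
python3 - <<'E'
from h import *
g=grab_frame("side");f=grab_frame("scene")
cv2.imwrite("pics/d1.png",np.hstack([cv2.resize(f[200:384,80:264],(400,400),interpolation=cv2.INTER_CUBIC),cv2.resize(g[200:384,236:420],(400,400),interpolation=cv2.INTER_CUBIC)]))
E
```

```text
(no output)
```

View pics/d1.png

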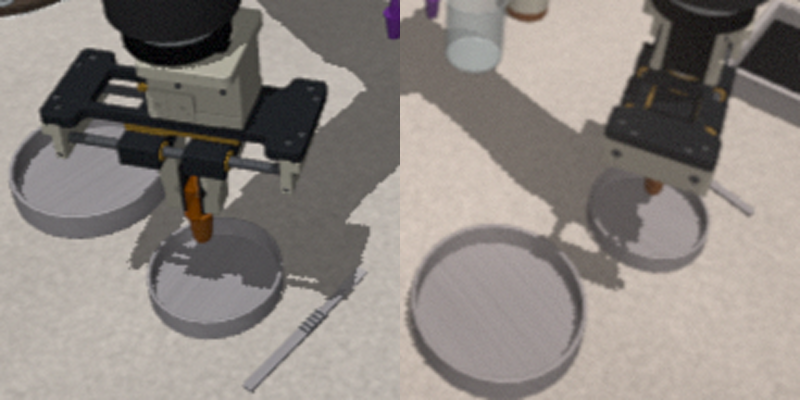

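The stopper hangs upright over the dish, tip near its centre. Lowering it.

Request:
{"name": "apply_moves", "arguments": {"steps": [{"translation": [0,0,-0.03],"rotation": [0,0,0]},{"translation": [0,0,-0.06],"rotation": [0,0,0]},{"translation": [0,0,-0.09],"rotation": [0,0,0]},{"translation": [0,0,-0.12],"rotation": [0,0,0]},{"translation": [0,0,-0.14],"rotation": [0,0,0]},{"translation": [0,0,-0.16],"rotation": [0,0,0]},{"translation": [0,0,-0.18],"rotation": [0,0,0]},{"translation": [0,0,-0.18],"rotation": [0,0,0]},{"translation": [0,0,-0.18],"rotation": [0,0,0]},{"translation": [0,0,-0.18],"rotation": [0,0,0]}]}}

```text
t: 20.7
eef_pos: [0.5072, -0.2631, 0.0489]
ee_rot: [-3.141, -0.0, -1.242]
force: [0.5, -0.9, -0.6]
width: 0.0105
gripper_force: 55.0
```

Request:
{"name": "apply_moves", "arguments": {"steps": [{"translation": [0,0,-0.002],"rotation": [0,0,0]},{"translation": [0,0,-0.004],"rotation": [0,0,0]},{"translation": [0,0,-0.006],"rotation": [0,0,0]},{"translation": [0,0,-0.008],"rotation": [0,0,0]},{"translation": [0,0,-0.01],"rotation": [0,0,0]},{"translation": [0,0,-0.01],"rotation": [0,0,0]},{"translation": [0,0,-0.01],"rotation": [0,0,0]},{"translation": [0,0,-0.01],"rotation": [0,0,0]},{"translation": [0,0,-0.01],"rotation": [0,0,0]},{"translation": [0,0,-0.01],"rotation": [0,0,0]}]}}

```text
t: 21.53
eef_pos: [0.507, -0.263, 0.0462]
ee_rot: [-3.142, -0.0, -1.242]
force: [-0.4, -0.2, -0.0]
width: 0.0106
gripper_force: 55.0
```

Request:
{"name": "apply_moves", "arguments": {"steps": [{"translation": [0,0,-0.003],"rotation": [0,0,0]},{"translation": [0,0,-0.006],"rotation": [0,0,0]},{"translation": [0,0,-0.009],"rotation": [0,0,0]},{"translation": [0,0,-0.012],"rotation": [0,0,0]},{"translation": [0,0,-0.015],"rotation": [0,0,0]},{"translation": [0,0,-0.015],"rotation": [0,0,0]},{"translation": [0,0,-0.015],"rotation": [0,0,0]},{"translation": [0,0,-0.015],"rotation": [0,0,0]},{"translation": [0,0,-0.015],"rotation": [0,0,0]},{"translation": [0,0,-0.015],"rotation": [0,0,0]}]}}

```text
t: 22.37
eef_pos: [0.5071, -0.263, 0.0424]
ee_rot: [-3.141, -0.0, -1.242]
force: [-0.3, 0.3, -0.2]
width: 0.0105
gripper_force: 55.0
```

```bash
python3 - <<'E'
from h import *
f=grab_frame("scene")
m=camera_model("scene")
cv2.imwrite("pics/d2.png",cv2.resize(f[240:370,120:250],(600,600),interpolation=cv2.INTER_CUBIC))
E
```

```text
(no output)
```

View pics/d2.png

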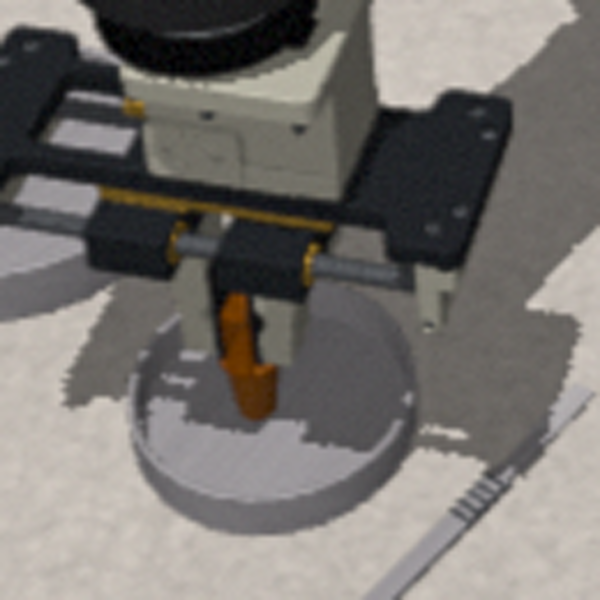

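The stopper's lower end is in the dish near its centre, 1–2 mm above the floor. I lower the last bit and check the force.

Request:
{"name": "apply_moves", "arguments": {"steps": [{"translation": [0,0,-0.002],"rotation": [0,0,0]},{"translation": [0,0,-0.004],"rotation": [0,0,0]},{"translation": [0,0,-0.006],"rotation": [0,0,0]},{"translation": [0,0,-0.006],"rotation": [0,0,0]},{"translation": [0,0,-0.006],"rotation": [0,0,0]},{"translation": [0,0,-0.006],"rotation": [0,0,0]},{"translation": [0,0,-0.006],"rotation": [0,0,0]},{"translation": [0,0,-0.006],"rotation": [0,0,0]},{"translation": [0,0,-0.006],"rotation": [0,0,0]},{"translation": [0,0,-0.006],"rotation": [0,0,0]}], "newtons": 15}}

```text
t: 23.25
eef_pos: [0.5071, -0.2631, 0.041]
ee_rot: [-3.142, -0.0, -1.242]
force: [-0.7, -0.3, 2.0]
width: 0.0108
gripper_force: 15.0
```

Light contact at 2 N. I open the jaw slowly, then rise.

Request:
{"name": "apply_moves", "arguments": {"steps": [{"translation": [0,0,0],"rotation": [0,0,0]},{"translation": [0,0,0],"rotation": [0,0,0]},{"translation": [0,0,0],"rotation": [0,0,0]},{"translation": [0,0,0],"rotation": [0,0,0]},{"translation": [0,0,0],"rotation": [0,0,0]},{"translation": [0,0,0],"rotation": [0,0,0]},{"translation": [0,0,0],"rotation": [0,0,0]},{"translation": [0,0,0],"rotation": [0,0,0]},{"translation": [0,0,0],"rotation": [0,0,0]},{"translation": [0,0,0],"rotation": [0,0,0]}], "jaw": 0.3, "newtons": 5}}

```text
t: 24.08
eef_pos: [0.507, -0.263, 0.0409]
ee_rot: [-3.142, -0.0, -1.242]
force: [-0.0, -0.2, 0.2]
width: 0.031
gripper_force: 0.0
```

Request:
{"name": "apply_moves", "arguments": {"steps": [{"translation": [0,0,0.03],"rotation": [0,0,0]},{"translation": [0,0,0.08],"rotation": [0,0,0]},{"translation": [0,0,0.14],"rotation": [0,0,0]},{"translation": [0,0,0.22],"rotation": [0,0,0]},{"translation": [0,0,0.3],"rotation": [0,0,0]},{"translation": [0,0,0.4],"rotation": [0,0,0]},{"translation": [0,0,0.5],"rotation": [0,0,0]},{"translation": [0,0,0.6],"rotation": [0,0,0]},{"translation": [0,0,0.7],"rotation": [0,0,0]},{"translation": [0,0,0.7],"rotation": [0,0,0]}]}}

```text
t: 24.92
eef_pos: [0.5094, -0.2641, 0.2222]
ee_rot: [-3.135, -0.006, -1.241]
force: [0.8, 0.3, -0.2]
width: 0.0306
gripper_force: 0.0
```

```bash
python3 - <<'E'
from h import *
f=grab_frame("scene");g=grab_frame("side")
cv2.imwrite("pics/e.png",np.hstack([cv2.resize(f,(400,300),interpolation=cv2.INTER_AREA),cv2.resize(f[270:370,130:263],(400,300),interpolation=cv2.INTER_CUBIC)]))
E
```

```text
(no output)
```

View pics/e.png

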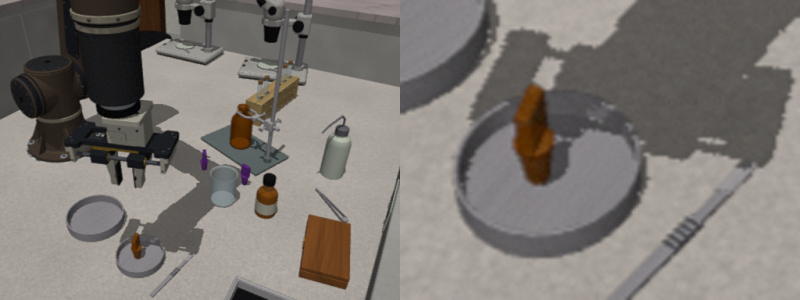

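The stopper stands free in the dish, with the stand, beaker, small bottle and scalpel where they were. Handing in.

```bash
python3 -c "
from station import *
print(job_done())"
```

```text
the job is handed in; nothing more can be done
None
```

I twisted the stopper loose without any visible movement of the stand, lowered it into the 110 mm dish and released it standing there; the job was handed in after about 25 s, and no verdict was returned.

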